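# Comb the wood strips into rows against the stop

## Robot

A 7-joint arm with a two-finger parallel gripper is mounted at the origin on a cart in front of the work surface, level with it; the furniture and walls round the work are solid. World frame = base frame: x ahead of the robot, y to its left, z up, the work surface at z = 0. Lengths are in m, angles in rad, forces in N, time in s.
With the tool pointing down it reaches from about 0.425 to 0.875 m from the base axis. Payload 4.7 kg.
Tool frame: the origin (TCP) lies between the finger pads; the fingertips stand 22 mm ahead of it and the grasp point (between the pads) lies 3 mm ahead of it (tip_extent is the distance from the TCP to the fingertips, in m); z points along the fingers, y is the line along which they close (so a half turn about z gives the same grasp; the last joint's range is limited). The gripper opens to 87 mm and grips with 3 to 60 N. Pads are 19 mm wide; open, the fingers measure 117 mm over their backs; the gripper's body (75 mm by 190 mm) begins 51 mm behind the grasp point.
Start: joints at [1.344, 0.321, -0.07, 1.45, 0.023, 1.371, -0.057], TCP at [0.155, -0.631, 0.245] pointing down, gripper open.
Joint ranges: [-2.86, 2.86], [-0.3, 2.09], [-1.38, 1.24], [0.06, 2.45], [-1.56, 4.7], [0.09, 2.05], [-2.69, 2.69]. Speed limits (rad/s): [2.57, 2.57, 3.14, 3.14, 3.14, 3.14, 3.14].

## Interface

Orientations are given as a rotation vector (axis times angle).
In Python, from workcell import * gives the robot as it stands. The module is installed in compiled form; this text tells all that it offers.
- The arm moves only by the tool apply_moves, never from a script. Its argument "steps" is a list of rows, each an object with "fingers": the gripper's target within -1 to 1 (fully open at 1, half-way at 0, shut at -1); "dp": the shift along the world's x, y, z in mm, a list of three; "rotation": the turn, a rotation vector about the world's x, y, z in degrees, a list of three. A call has 1 to 12 rows; each row is the pose to reach, as a shift and turn from the pose commanded when the call began; what a row does not reach only later rows make up. A row lasts 1/10 s, in which the tool goes at most 50 mm and 8.59 degrees, less where a joint would pass 70% of its speed; a pose out of reach is approached as far as the arm can. A call with a gripper value outside its range is refused whole. The fingers move at their own pace and stop on an object; "newtons" is the grip in N (left out, the last holds). Time passes only in rows, so rows that repeat a pose let the fingers close. It gives the time, the measured TCP pose, the force, the opening and the grip force at its end, in the units of the state.
- read_state(): the state, without advancing time (a new reading comes with each control period).
- get_image(name): name is "side" or "top"; returns a dict with "color" (400x640x3 uint8, red, green, blue), "range_z" (400x640 float32, m along the optical axis (not along the pixel's ray), 0 where there is no reading), "fx", "fy", "cx", "cy" (pixels), "R" (3x3) and "t" (3): a world point X has camera coordinates R X + t. Camera axes: x right, y down, z forward; pixel columns grow to the right and rows downward; lengths in m; the calibration is good to about 2 mm. A picture is of the moment at which its call begins.
- finish_job(): hands the job in; it is judged then, once.
Trained networks look in the newest picture that a camera, given by its name, has taken for a name from the list of things; names that differ only in an ending like _2 or _b are one class to them, and where a whole thing is asked for, a point or a joint stands for the part that bears it (a point fixed in the world has none). Each returns a list of dicts, best first, with "confidence" (0 to 1); they miss things now and then, are a little off and sometimes report something else, mostly with a low value. They report only what shows in the picture. A call takes as long as a camera call.
- recognise(name, camera): "position" ([x, y, z] in m, in world coordinates, good to about 4 mm: the middle of the surface that is visible of it).
The state is a dict: "time_s": time; "joint_positions": joint angles; "qd": joint speeds; "tau": joint torques, N m; "eef_pos": TCP position; "ee_rot": TCP orientation; "wrist_force": force on the tool from outside, world axes, zero at the start; "ft_torque": the same for the moment, N m; "grip_width": finger opening in m; "finger_force": force on a finger pad.
Only numpy, scipy, OpenCV 4.12 (cv2) and the standard library are available. Lean on these libraries where they do the work, as an engineer would, in place of code of your own. Each camera call takes 0.05 s, during which the arm holds its last target. There are 200 camera calls.

## Task

Take the flat wooden comb by its grip, set it on the board behind the four askew strips with its teeth towards them, and rake the strips towards the stop, one to a slot, until they lie in four separate parallel rows, square to the stop with their ends right up to it. Then lift the comb off and lay it flat on the bench again, clear of the board, leaving the rows as they are. Touch the strips only with the comb, and leave the block, the tape roll and the tape measure where they are.

Things in the scene. Friction and masses are not known exactly. Their poses are not given: they have to be found in the camera images.
- board: fixed plywood board, 340 mm along x, 280 along y, 9 mm thick; origin at the centre of its underside. A dark wooden batten (the stop), 20 mm wide, 16 mm higher than the board's top, runs along its right-hand edge as the robot sees it; its face, against which the strips are lined up, is at x = -150 mm and looks to the board's +x, which points roughly to the robot's left
- comb: loose flat wooden comb rake, 0.2 to 0.4 kg, left of the board, 20 mm thick without grip. Origin on its underside, under the grip. Spine: x = -15 to +15 mm, 244 mm along y. Five teeth point to its -x, roughly to the robot's right, as they must for combing: tips at x = -105 mm, at y = 0, +-58, +-120 mm, 39 mm wide, tapering over the last 40 mm (outer two 25 mm wide, tapered on the inside only)
- comb_slots (a point): point on the comb's underside, mid-way between the outermost tooth tips (x = -105, y = 0 mm in the comb's frame; same axes). The four slots between the teeth are centred at y = +-29 and +-87 mm, 19 mm wide, widening to about 53 mm between the tips, and closed by the spine's front face 90 mm behind this point
- comb_grip (a point): where to hold the comb: the upright wooden grip bar on its spine, 24 mm thick along the comb's x, 100 mm long along y, from 20 to 65 mm above the comb's underside; this point is on its middle, 45 mm above the underside. Axes as comb
- strip0_mid (a point): centre of one of four equal loose wooden strips, 100 mm long (x), 14 x 14 mm in section, on the board. At the start they lie askew, 11 to 16 degrees off the board's x either way, centres within 3 mm of y = -87, -29, 29, 87 mm (any strip at any place) and x = -70 to -30 mm in the board's frame
- strip0: the strip of that point, same axes; origin at the middle of its underside
- strip1_mid (a point): centre of one of four equal loose wooden strips, 100 mm long (x), 14 x 14 mm in section, on the board. At the start they lie askew, 11 to 16 degrees off the board's x either way, centres within 3 mm of y = -87, -29, 29, 87 mm (any strip at any place) and x = -70 to -30 mm in the board's frame
- strip1: the strip of that point, same axes; origin at the middle of its underside
- strip2_mid (a point): centre of one of four equal loose wooden strips, 100 mm long (x), 14 x 14 mm in section, on the board. At the start they lie askew, 11 to 16 degrees off the board's x either way, centres within 3 mm of y = -87, -29, 29, 87 mm (any strip at any place) and x = -70 to -30 mm in the board's frame
- strip2: the strip of that point, same axes; origin at the middle of its underside
- strip3_mid (a point): centre of one of four equal loose wooden strips, 100 mm long (x), 14 x 14 mm in section, on the board. At the start they lie askew, 11 to 16 degrees off the board's x either way, centres within 3 mm of y = -87, -29, 29, 87 mm (any strip at any place) and x = -70 to -30 mm in the board's frame
- strip3: the strip of that point, same axes; origin at the middle of its underside
- block: squarish pine block, 75 x 83 x 40 mm, a loose bystander; origin under its middle
- tape_roll: roll of masking tape lying flat, 96 mm across, 25 mm high, a loose bystander; origin under its middle
- tape_measure: tape measure standing on its base, 58 x 77 x 62 mm, a loose bystander; origin under its middle

How it is judged:
By the outcome, as a careful person would: the job done as asked, in the order asked, and still so for the second after the job is handed in, with the robot touching nothing.
It also fails if it takes over 51 s, if anything falls off the work surface, if the arm or the gripper's body presses on something with over 40 N, if the wrist force passes 120 N, or if a joint passes its speed limit or range.

## Working session

There is one attempt and no reset: what is moved stays moved. The work goes in short steps, Python scripts to look and compute and a tool call to move; the robot and the scene stay as the last step left them, time stands still between calls to the robot, and variables do not carry over. Pictures are saved under pics/ and viewed, at most 10 in all, crops included, and the job is handed in when it is done.

Besides the shell and the picture viewer there is one more tool, called after "Call:" as name(argument=value, ...) on one line, values as JSON. apply_moves: Moves the arm, as the interface text tells. Its arguments: {"type":"object","properties":{"steps":{"type":"array"},"newtons":{"type":"number"}},"required":["steps"]}

```bash
mkdir -p pics
python3 - <<'E'
from workcell import *
import cv2
s=read_state(); print({k:s[k] for k in('time_s','eef_pos','ee_rot','grip_width','wrist_force')})
for n in('top','side'):
    im=get_image(n); cv2.imwrite(f'pics/{n}0.png',im['color'][:,:,::-1]); print(n,im['fx'],im['cx'],im['cy'],im['R'].round(4).tolist(),im['t'])
for n in('board','comb','comb_grip','strip0','block','tape_roll','tape_measure'):
    for c in('top','side'):
        print(n,c,[(r['position'],round(r['confidence'],2)) for r in recognise(n,c)[:5]])
E
```

```text
{'time_s': 0.0, 'eef_pos': array([ 0.15482012, -0.63079395,  0.24346527]), 'ee_rot': array([-3.11703695e+00, -3.77074417e-01,  5.41577113e-04]), 'grip_width': 0.08702464388403741, 'wrist_force': array([-0.59793317,  0.33807243,  0.31021867])}
top 470.0050371775574 323.50624206079806 210.970297464988 [[0.0202, -0.9997, 0.0108], [-0.9956, -0.0211, -0.0915], [0.0917, -0.0089, -0.9958]] [0.03564197 0.57707215 1.31290498]
side 470.5513946060538 314.66237127331476 196.84353133341105 [[-0.9835, -0.1803, 0.0124], [-0.1556, 0.8099, -0.5655], [0.0919, -0.5581, -0.8246]] [0.60144705 0.08952356 1.21447197]
board top [([0.5326, 0.0247, 0.011], 0.6), ([0.4483, 0.3953, 0.02], 0.54)]
board side [([0.5282, 0.0455, 0.0124], 0.92), ([0.4451, 0.4024, 0.0221], 0.65)]
comb top [([0.4488, 0.4012, 0.021], 0.78)]
comb side [([0.4456, 0.4053, 0.0221], 0.59), ([0.5075, -0.0148, 0.0237], 0.17)]
comb_grip top [([0.4466, 0.3981, 0.0227], 0.81)]
comb_grip side [([0.4477, 0.403, 0.0178], 0.6), ([0.4499, -0.0265, 0.0254], 0.25)]
strip0 top [([0.4508, -0.0362, 0.0264], 0.65), ([0.6218, -0.0122, 0.0223], 0.64), ([0.5115, -0.0248, 0.0251], 0.54), ([0.5677, -0.0353, 0.0244], 0.53), ([0.4476, 0.3977, 0.0198], 0.35)]
strip0 side [([0.4516, -0.0267, 0.0244], 0.78), ([0.565, -0.0317, 0.0257], 0.66), ([0.5063, -0.0193, 0.0288], 0.63), ([0.6227, -0.0083, 0.0269], 0.59)]
block top [([0.6905, 0.2731, 0.0392], 0.57)]
block side [([0.6881, 0.2769, 0.0453], 0.98)]
tape_roll top [([0.6732, -0.3021, 0.0237], 0.61)]
tape_roll side [([0.6674, -0.289, 0.0225], 0.84)]
tape_measure top [([0.7275, -0.101, 0.0549], 0.67), ([0.4504, 0.3935, 0.0236], 0.37)]
tape_measure side []
```

View pics/top0.png

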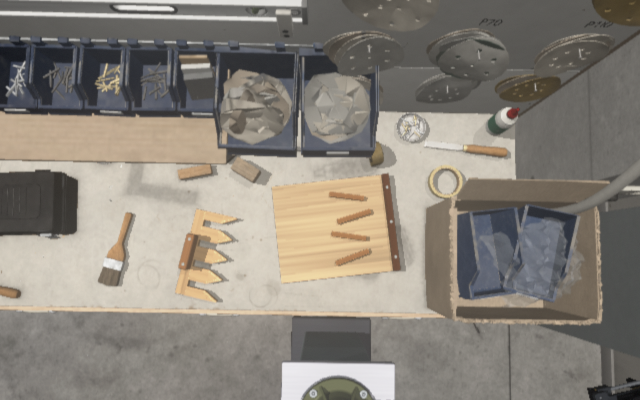

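View pics/side0.png

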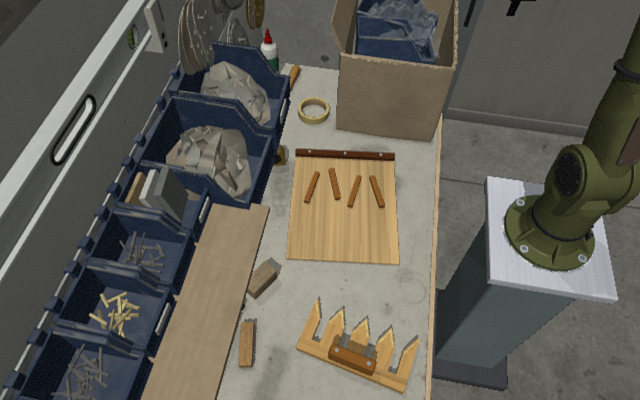

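```bash
cat > h.py <<'E'
from workcell import *
import cv2, numpy as np
def world(im,uv,z):
    uv=np.atleast_2d(np.asarray(uv,float)); R,t=im['R'],im['t']
    d=np.c_[(uv[:,0]-im['cx'])/im['fx'],(uv[:,1]-im['cy'])/im['fy'],np.ones(len(uv))]@R
    o=-R.T@t
    return (o+d*((z-o[2])/d[:,2])[:,None])[:,:2]
def pix(im,X):
    c=im['R']@np.asarray(X,float)+im['t']; return np.array([im['fx']*c[0]/c[2]+im['cx'],im['fy']*c[1]/c[2]+im['cy']])
def cloud(im):
    v,u=np.indices(im['range_z'].shape); z=im['range_z']
    c=np.stack([(u-im['cx'])/im['fx']*z,(v-im['cy'])/im['fy']*z,z],-1)
    return (c-im['t'])@im['R']
def rect(im,mask,z):
    cs,_=cv2.findContours(mask.astype(np.uint8),cv2.RETR_EXTERNAL,cv2.CHAIN_APPROX_NONE)
    c=max(cs,key=cv2.contourArea)[:,0]
    (x,y),(w,h),a=cv2.minAreaRect((world(im,c,z)*1000).astype(np.float32))
    return np.round([x,y,w,h,a],1),len(c)
E
python3 - <<'E'
from h import *
for n in('top','side'):
    im=get_image(n); hsv=cv2.cvtColor(im['color'],cv2.COLOR_RGB2HSV); P=cloud(im)
    H,S,V=[hsv[...,i].astype(int) for i in range(3)]
    box=lambda x0,x1,y0,y1:(P[...,0]>x0)&(P[...,0]<x1)&(P[...,1]>y0)&(P[...,1]<y1)&(P[...,2]<.09)
    wood=(S>75)
    comb=box(.3,.62,.28,.52)&wood; print(n,'comb',rect(im,comb,.02), np.median(P[comb][:,2]))
    b=box(.36,.71,-.19,.26)&wood&(P[...,2]<.035); print('board',rect(im,b,.009))
    grip=box(.3,.62,.28,.52)&(P[...,2]>.045); print('grip',rect(im,grip,.065), P[grip].mean(0))
    bat=box(.36,.70,-.19,-.09)&(V<120); print('batten',rect(im,bat,.025))
    st=(box(.36,.70,-.1,.06)&(P[...,2]<.04)&(V<190)&(S>110)).astype(np.uint8)
    k,l,stt,_=cv2.connectedComponentsWithStats(st)
    for i in range(1,k):
        if stt[i,4]>60: print('strip',rect(im,l==i,.023),stt[i,4])
    hs=hsv.copy(); print('hsv comb/bench/board/strip/', hsv[251,200] if n=='top' else '', hsv[260,250], hsv[230,290])
    q=im['color'][:,:,::-1].copy(); q[comb|b]=q[comb|b]//2+np.array([0,120,0],np.uint8); q[st>0]=(255,0,0); q[bat]=(0,0,255); q[grip]=(255,0,255)
    cv2.imwrite(f'pics/m_{n}.png',cv2.resize(q[150:320,160:420] if n=='top' else q[130:400,270:450],None,fx=2,fy=2))
E
```

```text
top comb (array([446.1, 382.7, 127.7, 242.2,  78.1]), 432) 0.020956606578647202
board (array([530.7,  12.3, 279.3, 339.9,   7.5]), 420)
grip (array([455.3, 419.3,  28.2,  99.4,  78.2]), 84) [0.45598202 0.41998945 0.06302209]
batten (array([ 549.1, -144.8,  273.3,   21.9,    7.5]), 209)
strip (array([621.3, -16.3,  98.5,  12.9,  84.1]), 72) 157
strip (array([563.8, -39.5,  12.7,  98.7,  19.6]), 70) 147
strip (array([507.2, -25. ,  96.1,  12.1,  83.1]), 73) 140
strip (array([448. , -35.6,  14. ,  99. ,  22.1]), 71) 161
hsv comb/bench/board/strip/ [ 16  89 154] [ 20  24 219] [ 18  82 227]
side comb (array([447.6, 384.1, 124.2, 244.4,  78.1]), 538) 0.020710769102499162
board (array([531.1,  13.3, 281.7, 353.8,   7.4]), 442)
grip (array([457.3, 429.3,  28.6,  98.8,  78. ]), 111) [0.45672012 0.42861363 0.06300685]
batten (array([ 551.8, -135.5,  278.8,   33.5,    7.4]), 210)
strip (array([564.8, -32.3,  21.5, 115.9,  20.8]), 81) 237
strip (array([616.9,  -7.5, 145.5,  44.6,  77.9]), 175) 295
strip (array([507.9, -15.4, 113.3,  20.8,  85. ]), 77) 223
strip (array([443.5, -15.8,  26.3, 142.7,  19.9]), 104) 270
hsv comb/bench/board/strip/  [ 18  70 150] [ 17 113 178]
```

Run:
```python
from h import *
im=get_image('top'); P=cloud(im)
for a,b in(((427,600),(180,325)),((455,600),(180,190)),((218,380),(50,160)),((0,80),(170,235)),((0,230),(40,115))):
    q=P[b[0]:b[1],a[0]:a[1]].reshape(-1,3); q=q[np.isfinite(q).all(1)&(q[:,2]<1)]
    print(a,b,'zmax',np.percentile(q[:,2],[50,95,99.5]).round(3),'x',np.percentile(q[q[:,2]>.05][:,0],[1,99]).round(3),'y',np.percentile(q[q[:,2]>.05][:,1],[1,99]).round(3))
```

```text
(427, 600) (180, 325) zmax [0.25  0.325 0.354] x [0.31  0.621] y [-0.584 -0.24 ]
(455, 600) (180, 190) zmax [0.336 0.354 0.357] x [0.607 0.626] y [-0.551 -0.262]
(218, 380) (50, 160) zmax [0.367 0.432 0.487] x [0.679 0.868] y [-0.057  0.276]
(0, 80) (170, 235) zmax [0.124 0.13  0.133] x [0.492 0.658] y [0.751 0.899]
(0, 230) (40, 115) zmax [0.387 0.435 0.446] x [0.748 0.877] y [0.259 0.751]
```

View pics/m_top.png

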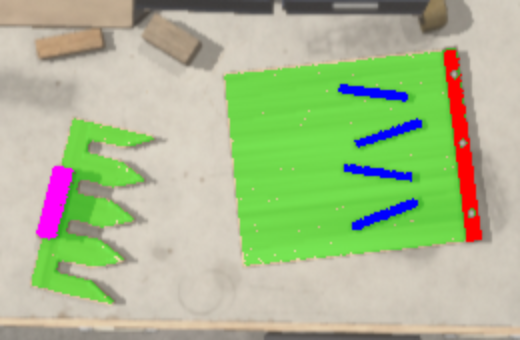

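Run:
```python
import numpy as np
N=28; s=np.arange(N+1)/N
a=np.radians(-76.2+119.2*s); r=np.interp(s,[0,.3,.7,1],[650,530,530,623.5])
p=np.c_[r*np.cos(a),r*np.sin(a)]; w=154.3*s
for i0,i1 in((0,8),(8,20),(20,28)):
    print([[*map(int,np.round(p[i]-p[i0])),round(w[i]-w[i0],0)] for i in range(i0+1,i1+1)])
print(np.linalg.norm(np.diff(p,axis=0),axis=1).max())
```

```text
[[42, 27, np.float64(6.0)], [81, 56, np.float64(11.0)], [117, 88, np.float64(17.0)], [149, 122, np.float64(22.0)], [178, 158, np.float64(28.0)], [203, 195, np.float64(33.0)], [224, 233, np.float64(39.0)], [242, 272, np.float64(44.0)]]
[[21, 34, np.float64(6.0)], [44, 66, np.float64(11.0)], [65, 100, np.float64(17.0)], [83, 135, np.float64(22.0)], [98, 171, np.float64(28.0)], [111, 208, np.float64(33.0)], [121, 246, np.float64(39.0)], [128, 285, np.float64(44.0)], [132, 324, np.float64(50.0)], [133, 363, np.float64(55.0)], [131, 403, np.float64(61.0)], [131, 443, np.float64(66.0)]]
[[3, 42, np.float64(6.0)], [3, 84, np.float64(11.0)], [0, 127, np.float64(17.0)], [-7, 170, np.float64(22.0)], [-18, 214, np.float64(28.0)], [-32, 257, np.float64(33.0)], [-50, 300, np.float64(39.0)], [-72, 342, np.float64(44.0)]]
49.842239874274725
```

Call:
apply_moves(steps=[{"fingers": 1, "dp": [0, 0, 50], "rotation": [0, 0, 0]}, {"fingers": 1, "dp": [0, 0, 100], "rotation": [0, 0, 0]}, {"fingers": 1, "dp": [0, 0, 150], "rotation": [0, 0, 0]}, {"fingers": 1, "dp": [0, 0, 185], "rotation": [0, 0, 0]}, {"fingers": 1, "dp": [42, 27, 185], "rotation": [0, 0, 6]}, {"fingers": 1, "dp": [81, 56, 185], "rotation": [0, 0, 11]}, {"fingers": 1, "dp": [117, 88, 185], "rotation": [0, 0, 17]}, {"fingers": 1, "dp": [149, 122, 185], "rotation": [0, 0, 22]}, {"fingers": 1, "dp": [178, 158, 185], "rotation": [0, 0, 28]}, {"fingers": 1, "dp": [203, 195, 185], "rotation": [0, 0, 33]}, {"fingers": 1, "dp": [224, 233, 185], "rotation": [0, 0, 39]}, {"fingers": 1, "dp": [242, 272, 185], "rotation": [0, 0, 44]}])

```text
time_s: 2.15
eef_pos: [0.398, -0.3574, 0.4296]
ee_rot: [2.746, 1.524, 0.0]
wrist_force: [0.4, 0.1, 0.4]
grip_width: 0.0869
finger_force: 0.0
```

Call:
apply_moves(steps=[{"fingers": 1, "dp": [21, 34, 0], "rotation": [0, 0, 6]}, {"fingers": 1, "dp": [44, 66, 0], "rotation": [0, 0, 11]}, {"fingers": 1, "dp": [65, 100, 0], "rotation": [0, 0, 17]}, {"fingers": 1, "dp": [83, 135, 0], "rotation": [0, 0, 22]}, {"fingers": 1, "dp": [98, 171, 0], "rotation": [0, 0, 28]}, {"fingers": 1, "dp": [111, 208, 0], "rotation": [0, 0, 33]}, {"fingers": 1, "dp": [121, 246, 0], "rotation": [0, 0, 39]}, {"fingers": 1, "dp": [128, 285, 0], "rotation": [0, 0, 44]}, {"fingers": 1, "dp": [132, 324, 0], "rotation": [0, 0, 50]}, {"fingers": 1, "dp": [133, 363, 0], "rotation": [0, 0, 55]}, {"fingers": 1, "dp": [131, 403, 0], "rotation": [0, 0, 61]}, {"fingers": 1, "dp": [131, 443, 0], "rotation": [0, 0, 66]}])

```text
time_s: 3.35
eef_pos: [0.5276, 0.0853, 0.4299]
ee_rot: [1.474, 2.773, -0.0]
wrist_force: [-0.4, 0.1, -0.7]
grip_width: 0.0867
finger_force: 0.0
```

Call:
apply_moves(steps=[{"fingers": 1, "dp": [3, 42, -40], "rotation": [0, 0, 6]}, {"fingers": 1, "dp": [3, 84, -70], "rotation": [0, 0, 11]}, {"fingers": 1, "dp": [0, 127, -80], "rotation": [0, 0, 17]}, {"fingers": 1, "dp": [-7, 170, -90], "rotation": [0, 0, 22]}, {"fingers": 1, "dp": [-18, 214, -100], "rotation": [0, 0, 28]}, {"fingers": 1, "dp": [-32, 257, -120], "rotation": [0, 0, 33]}, {"fingers": 1, "dp": [-50, 300, -140], "rotation": [0, 0, 39]}, {"fingers": 1, "dp": [-72, 342, -160], "rotation": [0, 0, 44]}, {"fingers": 1, "dp": [-72, 342, -200], "rotation": [0, 0, 44]}, {"fingers": 1, "dp": [-72, 342, -240], "rotation": [0, 0, 44]}, {"fingers": 1, "dp": [-72, 342, -270], "rotation": [0, 0, 44]}, {"fingers": 1, "dp": [-72, 342, -270], "rotation": [0, 0, 44]}])

```text
time_s: 4.55
eef_pos: [0.4544, 0.4232, 0.1551]
ee_rot: [-0.333, -3.119, 0.01]
wrist_force: [-0.1, -0.7, -0.1]
grip_width: 0.087
finger_force: 0.0
```

Call:
apply_moves(newtons=55, steps=[{"fingers": 1, "dp": [1, 2, -40], "rotation": [0, 0, 0]}, {"fingers": 1, "dp": [1, 2, -80], "rotation": [0, 0, 0]}, {"fingers": 1, "dp": [1, 2, -108], "rotation": [0, 0, 0]}, {"fingers": 1, "dp": [1, 2, -108], "rotation": [0, 0, 0]}, {"fingers": -1, "dp": [1, 2, -108], "rotation": [0, 0, 0]}, {"fingers": -1, "dp": [1, 2, -108], "rotation": [0, 0, 0]}, {"fingers": -1, "dp": [1, 2, -108], "rotation": [0, 0, 0]}, {"fingers": -1, "dp": [1, 2, -108], "rotation": [0, 0, 0]}, {"fingers": -1, "dp": [1, 2, -108], "rotation": [0, 0, 0]}, {"fingers": -1, "dp": [1, 2, -108], "rotation": [0, 0, 0]}])

```text
time_s: 5.55
eef_pos: [0.4571, 0.4278, 0.0519]
ee_rot: [0.334, 3.123, 0.0]
wrist_force: [0.8, 0.8, -1.2]
grip_width: 0.0473
finger_force: 0.0
```

Call:
apply_moves(steps=[{"fingers": -1, "dp": [0, 0, -3], "rotation": [0, 0, 0]}, {"fingers": -1, "dp": [0, 0, -3], "rotation": [0, 0, 0]}, {"fingers": -1, "dp": [0, 0, -3], "rotation": [0, 0, 0]}, {"fingers": -1, "dp": [0, 0, -3], "rotation": [0, 0, 0]}, {"fingers": -1, "dp": [0, 0, -3], "rotation": [0, 0, 0]}, {"fingers": -1, "dp": [0, 0, -3], "rotation": [0, 0, 0]}, {"fingers": -1, "dp": [0, 0, -3], "rotation": [0, 0, 0]}, {"fingers": -1, "dp": [0, 0, -3], "rotation": [0, 0, 0]}])

```text
time_s: 6.35
eef_pos: [0.457, 0.4277, 0.0485]
ee_rot: [-0.334, -3.124, -0.0]
wrist_force: [-0.0, -0.5, -2.3]
grip_width: 0.0234
finger_force: 55.0
```

Call:
apply_moves(steps=[{"fingers": -1, "dp": [0, 0, 30], "rotation": [0, 0, 0]}, {"fingers": -1, "dp": [0, 0, 60], "rotation": [0, 0, 0]}, {"fingers": -1, "dp": [8, -40, 75], "rotation": [0, 0, 3]}, {"fingers": -1, "dp": [16, -80, 75], "rotation": [0, 0, 6]}, {"fingers": -1, "dp": [25, -120, 75], "rotation": [0, 0, 9]}, {"fingers": -1, "dp": [33, -160, 75], "rotation": [0, 0, 12]}, {"fingers": -1, "dp": [41, -200, 75], "rotation": [0, 0, 15]}, {"fingers": -1, "dp": [49, -240, 70], "rotation": [0, 0, 17.4]}, {"fingers": -1, "dp": [55.5, -271, 60], "rotation": [0, 0, 19.4]}, {"fingers": -1, "dp": [55.5, -271, 39], "rotation": [0, 0, 19.4]}, {"fingers": -1, "dp": [55.5, -271, 39], "rotation": [0, 0, 19.4]}, {"fingers": -1, "dp": [55.5, -271, 39], "rotation": [0, 0, 19.4]}])

```text
time_s: 7.55
eef_pos: [0.512, 0.1577, 0.0879]
ee_rot: [0.199, -3.135, -0.001]
wrist_force: [0.9, 0.1, -2.7]
grip_width: 0.0234
finger_force: 55.0
```

Run:
```python
from h import *
s=read_state(); p=s['eef_pos']*1000; print(p,s['ee_rot'],s['wrist_force'],s['ft_torque'],s['grip_width'])
phi=np.degrees(np.arctan2(s['ee_rot'][1],s['ee_rot'][0])); print('tool y ang',(2*phi-90)%180)
c=np.array([530.6,13]); bx=np.array([-.1305,.9914]); by=np.array([-.9914,-.1305])
for n in('top','side'):
    im=get_image(n); q=im['color'][:,:,::-1].copy()
    zt=s['eef_pos'][2]-.048+.02
    yaw=np.radians((2*phi-90)%180); ux=np.array([np.cos(yaw),np.sin(yaw)]); uy=np.array([-ux[1],ux[0]])
    k=4 if n=='top' else 3; o=(260,160) if n=='top' else (270,130)
    q=cv2.resize(q[o[1]:o[1]+145,o[0]-40:o[0]+150] if n=='top' else q[o[1]:o[1]+200,o[0]:o[0]+160],None,fx=k,fy=k,interpolation=cv2.INTER_CUBIC)
    if n=='top': o=(o[0]-40,o[1])
    def dot(xy,z,col):
        u=(pix(im,[*(xy/1000),z])-o+.5)*k; cv2.circle(q,tuple(int(v) for v in u),3,col,-1)
    for y in(-120,-58,0,58,120): dot(p[:2]-105*ux+(y+.85)*uy,zt,(0,0,255))
    for y in(-122,122): dot(p[:2]-15*(-1)*ux+(y+.85)*uy,zt,(0,0,255))
    for y in(-140,140):
        dot(c+170*bx+y*by,.009,(255,0,0)); dot(c-150*bx+y*by,.025,(255,0,0))
    cv2.imwrite(f'pics/h_{n}.png',q)
```

```text
[511.97328694 157.74396104  87.86719599] [ 1.99190575e-01 -3.13475112e+00 -1.47403659e-03] [ 0.94943691  0.1462009  -2.69144294] [ 0.20506842 -0.10719925 -0.00743283] 0.023433485337364363
tool y ang 97.27168157373762
```

View pics/h_top.png

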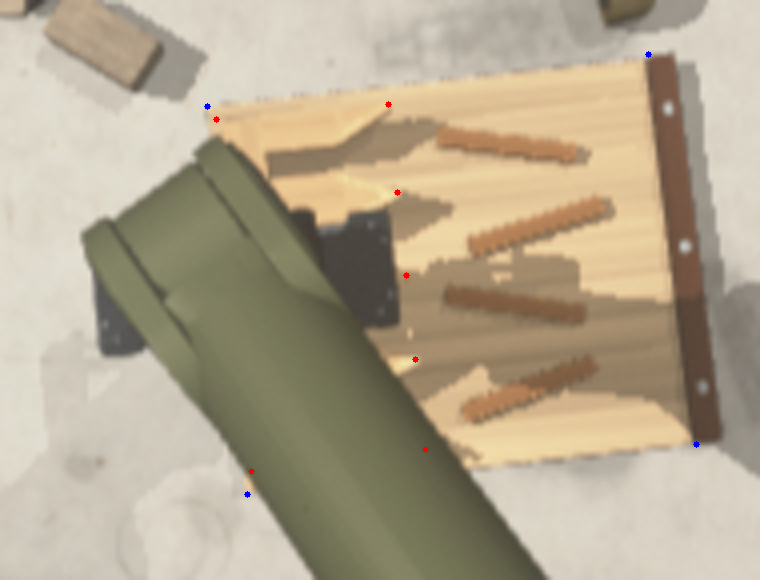

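View pics/h_side.png

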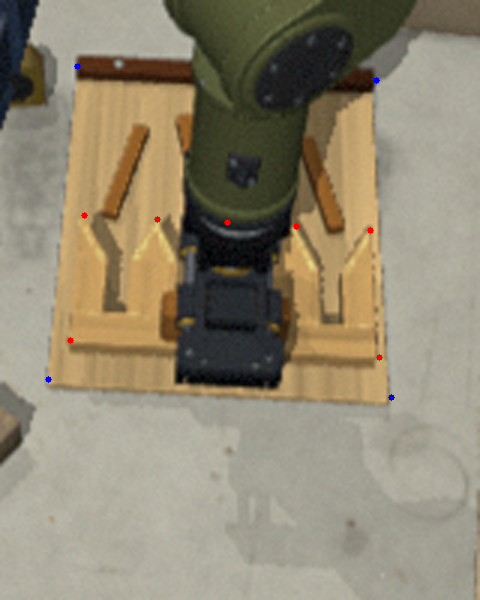

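Call:
apply_moves(steps=[{"fingers": -1, "dp": [0.5, -1, -15], "rotation": [0, 0, 0.2]}, {"fingers": -1, "dp": [0.5, -1, -26], "rotation": [0, 0, 0.2]}, {"fingers": -1, "dp": [0.5, -1, -29], "rotation": [0, 0, 0.2]}, {"fingers": -1, "dp": [0.5, -1, -30.5], "rotation": [0, 0, 0.2]}, {"fingers": -1, "dp": [0.5, -1, -30.5], "rotation": [0, 0, 0.2]}, {"fingers": -1, "dp": [0.5, -1, -30.5], "rotation": [0, 0, 0.2]}])

```text
time_s: 8.25
eef_pos: [0.5126, 0.156, 0.0571]
ee_rot: [0.203, -3.134, 0.0]
wrist_force: [-3.0, -1.1, 1.9]
grip_width: 0.0237
finger_force: 55.0
```

Call:
apply_moves(steps=[{"fingers": -1, "dp": [1.3, -9.9, 0], "rotation": [0, 0, 0]}, {"fingers": -1, "dp": [2.6, -19.8, 0], "rotation": [0, 0, 0]}, {"fingers": -1, "dp": [3.9, -29.7, 0], "rotation": [0, 0, 0]}, {"fingers": -1, "dp": [5.2, -39.7, 0], "rotation": [0, 0, 0]}, {"fingers": -1, "dp": [6.5, -49.6, 0], "rotation": [0, 0, 0]}, {"fingers": -1, "dp": [7.8, -59.5, 0], "rotation": [0, 0, 0]}, {"fingers": -1, "dp": [9.1, -69.4, 0], "rotation": [0, 0, 0]}, {"fingers": -1, "dp": [10.4, -79.3, 0], "rotation": [0, 0, 0]}, {"fingers": -1, "dp": [11.7, -89.2, 0], "rotation": [0, 0, 0]}, {"fingers": -1, "dp": [13, -99.1, 0], "rotation": [0, 0, 0]}, {"fingers": -1, "dp": [13, -99.1, 0], "rotation": [0, 0, 0]}, {"fingers": -1, "dp": [13, -99.1, 0], "rotation": [0, 0, 0]}])

```text
time_s: 9.45
eef_pos: [0.5262, 0.0556, 0.0571]
ee_rot: [-0.201, 3.135, -0.001]
wrist_force: [0.3, -0.8, -0.2]
grip_width: 0.0236
finger_force: 55.0
```

Call:
apply_moves(steps=[{"fingers": -1, "dp": [1, -7.9, 0], "rotation": [0, 0, 0]}, {"fingers": -1, "dp": [2.1, -15.9, 0], "rotation": [0, 0, 0]}, {"fingers": -1, "dp": [3.1, -23.8, 0], "rotation": [0, 0, 0]}, {"fingers": -1, "dp": [4.2, -31.7, 0], "rotation": [0, 0, 0]}, {"fingers": -1, "dp": [5.2, -39.7, 0], "rotation": [0, 0, 0]}, {"fingers": -1, "dp": [6.3, -47.6, 0], "rotation": [0, 0, 0]}, {"fingers": -1, "dp": [7.3, -55.5, 0], "rotation": [0, 0, 0]}, {"fingers": -1, "dp": [8.4, -63.5, 0], "rotation": [0, 0, 0]}, {"fingers": -1, "dp": [8.4, -63.5, 0], "rotation": [0, 0, 0]}])

```text
time_s: 10.35
eef_pos: [0.5347, -0.0091, 0.0571]
ee_rot: [-0.2, 3.135, -0.002]
wrist_force: [0.3, -2.5, 0.9]
grip_width: 0.0235
finger_force: 55.0
```

Run:
```python
from h import *
s=read_state(); p=s['eef_pos']*1000; r=p[:2]-[530.6,13]; print(p,s['ee_rot'],s['wrist_force'],'bx',r@[-.1305,.9914],'by',r@[-.9914,-.1305])
a=get_image('top')['color'][165:295,240:415,::-1]; b=get_image('side')['color'][135:275,275:415,::-1]
a=cv2.resize(a,(570,430),interpolation=cv2.INTER_CUBIC); 
cv2.imwrite('pics/r1.png',cv2.resize(b,None,fx=4,fy=4,interpolation=cv2.INTER_CUBIC)); cv2.imwrite('pics/r1t.png',a)
```

```text
[534.7199587   -9.0668289   57.07887735] [-1.99517630e-01  3.13523215e+00 -2.19175753e-03] [ 0.31920898 -2.540132    0.8521474 ] bx -22.414708779022845 by -1.2048058890449875
```

View pics/r1.png

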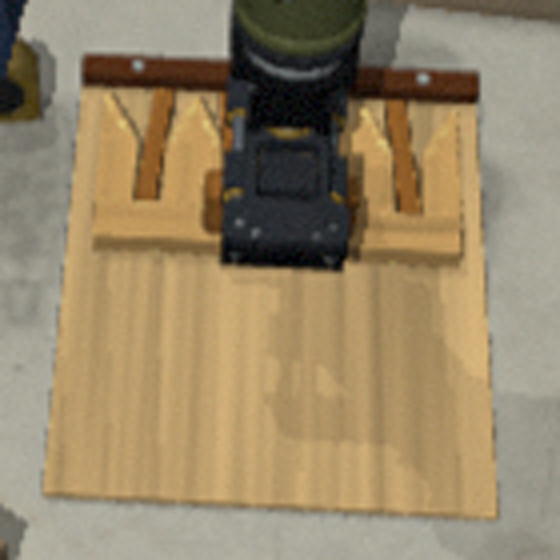

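Call:
apply_moves(steps=[{"fingers": -1, "dp": [0.3, -2, 0], "rotation": [0, 0, 0]}, {"fingers": -1, "dp": [0.5, -4, 0], "rotation": [0, 0, 0]}, {"fingers": -1, "dp": [0.8, -6, 0], "rotation": [0, 0, 0]}, {"fingers": -1, "dp": [1, -8, 0], "rotation": [0, 0, 0]}, {"fingers": -1, "dp": [1.3, -10, 0], "rotation": [0, 0, 0]}, {"fingers": -1, "dp": [1.4, -11, 0], "rotation": [0, 0, 0]}, {"fingers": -1, "dp": [1.4, -11, 0], "rotation": [0, 0, 0]}])

```text
time_s: 11.15
eef_pos: [0.5358, -0.0176, 0.0571]
ee_rot: [-0.203, 3.135, 0.001]
wrist_force: [-0.8, 3.3, 1.4]
grip_width: 0.0239
finger_force: 55.0
```

Call:
apply_moves(steps=[{"fingers": -1, "dp": [0.1, -1, 0], "rotation": [0, 0, 0]}, {"fingers": -1, "dp": [0.2, -2, 0], "rotation": [0, 0, 0]}, {"fingers": -1, "dp": [0.2, -2, 0], "rotation": [0, 0, 0]}])

```text
time_s: 11.45
eef_pos: [0.5359, -0.0177, 0.0573]
ee_rot: [-0.204, 3.135, 0.004]
wrist_force: [-1.1, 6.7, 2.3]
grip_width: 0.0239
finger_force: 55.0
```

Call:
apply_moves(steps=[{"fingers": -1, "dp": [0.2, -2, 0], "rotation": [0, 0, 0]}, {"fingers": -1, "dp": [0.5, -4, 0], "rotation": [0, 0, 0]}, {"fingers": -1, "dp": [0.8, -6, 0], "rotation": [0, 0, 0]}, {"fingers": -1, "dp": [0.8, -6, 0], "rotation": [0, 0, 0]}])

```text
time_s: 11.85
eef_pos: [0.536, -0.0182, 0.0579]
ee_rot: [0.208, -3.134, -0.015]
wrist_force: [-3.8, 16.2, 6.9]
grip_width: 0.0237
finger_force: 55.0
```

Run:
```python
from h import *
s=read_state(); p=s['eef_pos']*1000; r=p[:2]-[530.6,13]; print(p,s['ee_rot'],s['wrist_force'],s['ft_torque'],'bx',r@[-.1305,.9914],'by',r@[-.9914,-.1305])
b=get_image('side')['color'][140:205,285:405,::-1]
cv2.imwrite('pics/r2.png',cv2.resize(b,None,fx=6,fy=6,interpolation=cv2.INTER_CUBIC))
```

```text
[535.95507212 -18.21397757  57.86538432] [ 0.20832401 -3.13418638 -0.0147761 ] [-3.75380388 16.16108979  6.8925859 ] [ 3.35308844  0.86685773 -0.26648098] bx -31.644374273001233 by -1.235594427960887
```

View pics/r2.png

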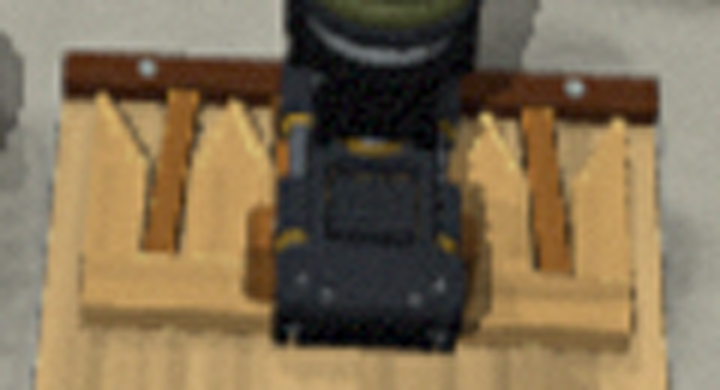

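Call:
apply_moves(steps=[{"fingers": -1, "dp": [-0.7, 5, 0], "rotation": [0, 0, 0]}, {"fingers": -1, "dp": [-1.3, 10, 0], "rotation": [0, 0, 0]}, {"fingers": -1, "dp": [-1.3, 10, 0], "rotation": [0, 0, 0]}])

```text
time_s: 12.2
eef_pos: [0.5355, -0.0163, 0.0571]
ee_rot: [0.203, -3.135, 0.001]
wrist_force: [0.5, 1.1, 0.8]
grip_width: 0.024
finger_force: 55.0
```

```bash
cat > ang.py <<'E'
from h import *
s=read_state(); p=s['eef_pos']*1000; r=p[:2]-[530.6,13]; print(p.round(1),s['wrist_force'].round(1),'bx',r@[-.1305,.9914],'by',r@[-.9914,-.1305])
for n in('side','top'):
    im=get_image(n); hsv=cv2.cvtColor(im['color'],cv2.COLOR_RGB2HSV).astype(int); P=cloud(im)
    d=(P[...,:2]*1000-[530.6,13]); bx=d@[-.1305,.9914]; by=d@[-.9914,-.1305]
    m=(bx>-146)&(bx<-20)&(abs(by)<115)&(P[...,2]<.04)&(P[...,2]>.005)&(hsv[...,1]>(150 if n=='side' else 110))&(hsv[...,2]<190)&(hsv[...,2]>70)
    k,l,st,_=cv2.connectedComponentsWithStats(m.astype(np.uint8),connectivity=4)
    for i in range(1,k):
        if st[i,4]>40:
            vu=np.argwhere(l==i); w=world(im,vu[:,::-1],.023)*1000-[530.6,13]
            X,Y=w@[-.1305,.9914],w@[-.9914,-.1305]
            # edges: per image row, left and right bounds -> lines in the board frame
            o=[]
            rows=np.unique(vu[:,0]) if n=='side' else np.unique(vu[:,1]); c=0 if n=='side' else 1
            for f in(np.argmin,np.argmax):
                e=[np.flatnonzero(vu[:,c]==q)[f(vu[vu[:,c]==q,1-c])] for q in rows[3:-3]]
                if len(e)>4: o.append(round(float(np.degrees(np.arctan(np.polyfit(X[e],Y[e],1)[0]))),1))
            print(n,st[i,4],'x',X.min().round(),X.max().round(),'y',Y.mean().round(1),'edge angles',o)
E
python3 ang.py
```

```text
[535.5 -16.3  57.1] [0.5 1.1 0.8] bx -29.677216292919415 by -1.0181838637233172
side 144 x -143.0 -48.0 y -86.5 edge angles [-5.1, -4.9]
side 152 x -149.0 -49.0 y 84.3 edge angles [3.8, 4.7]
```

Call:
apply_moves(steps=[{"fingers": -1, "dp": [-2, -0.3, 0], "rotation": [0, 0, 0]}, {"fingers": -1, "dp": [-4, -0.5, 0], "rotation": [0, 0, 0]}, {"fingers": -1, "dp": [-6, -0.8, 0], "rotation": [0, 0, 0]}, {"fingers": -1, "dp": [-8, -1, 0], "rotation": [0, 0, 0]}, {"fingers": -1, "dp": [-8, -1, 0], "rotation": [0, 0, 0]}, {"fingers": -1, "dp": [-5.5, -0.7, 0], "rotation": [0, 0, 0]}, {"fingers": -1, "dp": [-3, -0.4, 0], "rotation": [0, 0, 0]}, {"fingers": -1, "dp": [0, 0, 0], "rotation": [0, 0, 0]}, {"fingers": -1, "dp": [3, 0.4, 0], "rotation": [0, 0, 0]}, {"fingers": -1, "dp": [3, 0.4, 0], "rotation": [0, 0, 0]}, {"fingers": -1, "dp": [0.5, 0.1, 0], "rotation": [0, 0, 0]}, {"fingers": -1, "dp": [0.5, 0.1, 0], "rotation": [0, 0, 0]}])

```text
time_s: 13.5
eef_pos: [0.5364, -0.0155, 0.0571]
ee_rot: [-0.204, 3.134, 0.001]
wrist_force: [1.1, 1.0, -0.5]
grip_width: 0.0237
finger_force: 55.0
```

```bash
python3 ang.py
```

```text
[536.4 -15.5  57.1] [ 1.1  1.  -0.5] bx -29.05722297390189 by -2.017280023929295
side 143 x -146.0 -48.0 y -88.6 edge angles [-1.1, -0.0]
side 151 x -150.0 -49.0 y 85.0 edge angles [-1.6, -0.2]
```

Call:
apply_moves(steps=[{"fingers": -1, "dp": [0.3, -2, 0], "rotation": [0, 0, 0]}, {"fingers": -1, "dp": [0.5, -4, 0], "rotation": [0, 0, 0]}, {"fingers": -1, "dp": [0.8, -6, 0], "rotation": [0, 0, 0]}, {"fingers": -1, "dp": [0.9, -7, 0], "rotation": [0, 0, 0]}, {"fingers": -1, "dp": [0.9, -7, 0], "rotation": [0, 0, 0]}])

```text
time_s: 14.1
eef_pos: [0.5364, -0.0183, 0.0575]
ee_rot: [0.206, -3.135, -0.009]
wrist_force: [-2.1, 9.6, 3.3]
grip_width: 0.0237
finger_force: 55.0
```

Call:
apply_moves(steps=[{"fingers": -1, "dp": [-0.5, 4, 0], "rotation": [0, 0, 0]}, {"fingers": -1, "dp": [-1, 7.5, 0], "rotation": [0, 0, 0]}, {"fingers": -1, "dp": [-1, 7.5, 0], "rotation": [0, 0, 0]}])

```text
time_s: 14.4
eef_pos: [0.5359, -0.0158, 0.0571]
ee_rot: [-0.202, 3.135, -0.001]
wrist_force: [-0.3, -0.4, 0.7]
grip_width: 0.0236
finger_force: 55.0
```

```bash
python3 ang.py
```

```text
[535.9 -15.8  57.1] [-0.3 -0.4  0.7] bx -29.272330534491505 by -1.531360688925377
side 141 x -146.0 -48.0 y -88.8 edge angles [-1.5, -0.0]
side 143 x -146.0 -49.0 y 85.3 edge angles [-0.6, 0.1]
```

Call:
apply_moves(steps=[{"fingers": -1, "dp": [0, 0, 4], "rotation": [0, 0, 0]}, {"fingers": -1, "dp": [0, 0, 10], "rotation": [0, 0, 0]}, {"fingers": -1, "dp": [0, 0, 20], "rotation": [0, 0, 0]}, {"fingers": -1, "dp": [0, 0, 40], "rotation": [0, 0, 0]}, {"fingers": -1, "dp": [0, 0, 70], "rotation": [0, 0, 0]}, {"fingers": -1, "dp": [-2, 25, 80], "rotation": [0, 0, 0]}, {"fingers": -1, "dp": [-8, 65, 80], "rotation": [0, 0, 0]}, {"fingers": -1, "dp": [-14, 110, 80], "rotation": [0, 0, 0]}, {"fingers": -1, "dp": [-20, 155, 80], "rotation": [0, 0, 0]}, {"fingers": -1, "dp": [-26, 200, 80], "rotation": [0, 0, 0]}, {"fingers": -1, "dp": [-32, 245, 80], "rotation": [0, 0, 0]}, {"fingers": -1, "dp": [-38, 290, 80], "rotation": [0, 0, 0]}])

```text
time_s: 15.7
eef_pos: [0.4977, 0.2763, 0.1379]
ee_rot: [-0.202, 3.134, -0.0]
wrist_force: [1.0, 0.2, -1.9]
grip_width: 0.0235
finger_force: 55.0
```

```bash
python3 ang.py
python3 - <<'E'
from h import *
a=get_image('top')['color'][165:295,265:415,::-1]
cv2.imwrite('pics/r3.png',cv2.resize(a,None,fx=4,fy=4,interpolation=cv2.INTER_CUBIC))
E
```

```text
[497.7 276.3 137.9] [ 1.   0.2 -1.9] bx 265.356343832419 by -1.7176945084073152
side 150 x -147.0 -39.0 y -88.2 edge angles [-1.2, -0.4]
top 116 x -145.0 -49.0 y -84.8 edge angles [-1.6, -0.5]
top 111 x -147.0 -51.0 y -26.8 edge angles [0.2, 0.0]
top 109 x -145.0 -53.0 y 31.2 edge angles [-0.9, 0.4]
top 115 x -144.0 -52.0 y 86.7 edge angles [-0.4, -0.4]
```

View pics/r3.png

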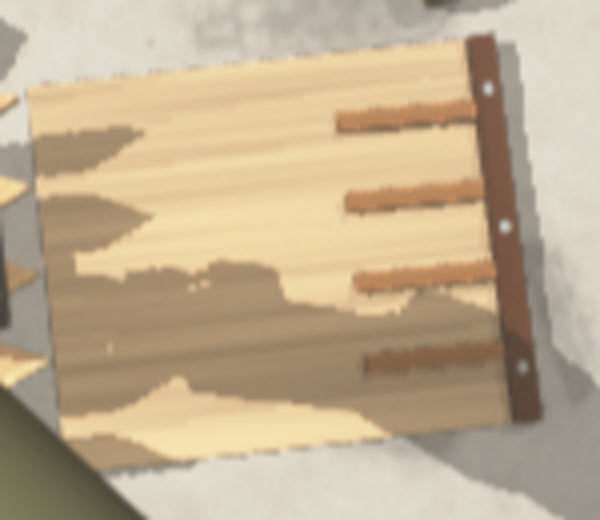

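Call:
apply_moves(steps=[{"fingers": -1, "dp": [-10, 38, 0], "rotation": [0, 0, -5]}, {"fingers": -1, "dp": [-20, 76, 0], "rotation": [0, 0, -10]}, {"fingers": -1, "dp": [-31, 114, 0], "rotation": [0, 0, -15]}, {"fingers": -1, "dp": [-41, 152, 0], "rotation": [0, 0, -19.5]}, {"fingers": -1, "dp": [-41, 152, -30], "rotation": [0, 0, -19.5]}, {"fingers": -1, "dp": [-41, 152, -60], "rotation": [0, 0, -19.5]}, {"fingers": -1, "dp": [-41, 152, -80], "rotation": [0, 0, -19.5]}, {"fingers": -1, "dp": [-41, 152, -86], "rotation": [0, 0, -19.5]}, {"fingers": -1, "dp": [-41, 152, -88], "rotation": [0, 0, -19.5]}, {"fingers": -1, "dp": [-41, 152, -89.5], "rotation": [0, 0, -19.5]}, {"fingers": -1, "dp": [-41, 152, -89.5], "rotation": [0, 0, -19.5]}, {"fingers": -1, "dp": [-41, 152, -89.5], "rotation": [0, 0, -19.5]}])

```text
time_s: 17.05
eef_pos: [0.4575, 0.4271, 0.0487]
ee_rot: [0.332, 3.123, 0.002]
wrist_force: [0.1, 0.7, -2.3]
grip_width: 0.0234
finger_force: 55.0
```

Call:
apply_moves(steps=[{"fingers": -1, "dp": [0, 0, -0.7], "rotation": [0, 0, 0]}, {"fingers": -1, "dp": [0, 0, -0.7], "rotation": [0, 0, 0]}, {"fingers": 1, "dp": [0, 0, -0.7], "rotation": [0, 0, 0]}, {"fingers": 1, "dp": [0, 0, -0.7], "rotation": [0, 0, 0]}, {"fingers": 1, "dp": [0, 0, -0.7], "rotation": [0, 0, 0]}, {"fingers": 1, "dp": [0, 0, -0.7], "rotation": [0, 0, 0]}, {"fingers": 1, "dp": [0, 0, -0.7], "rotation": [0, 0, 0]}, {"fingers": 1, "dp": [0, 0, -0.7], "rotation": [0, 0, 0]}, {"fingers": 1, "dp": [0, 0, -0.7], "rotation": [0, 0, 0]}, {"fingers": 1, "dp": [0, 0, -0.7], "rotation": [0, 0, 0]}, {"fingers": 1, "dp": [0, 0, -0.7], "rotation": [0, 0, 0]}, {"fingers": 1, "dp": [0, 0, -0.7], "rotation": [0, 0, 0]}])

```text
time_s: 18.25
eef_pos: [0.4569, 0.4267, 0.0469]
ee_rot: [0.331, 3.124, 0.0]
wrist_force: [-0.1, -0.5, -0.1]
grip_width: 0.086
finger_force: 0.0
```

Call:
apply_moves(steps=[{"fingers": 1, "dp": [0, 0, 10], "rotation": [0, 0, 0]}, {"fingers": 1, "dp": [0, 0, 30], "rotation": [0, 0, 0]}, {"fingers": 1, "dp": [0, 0, 70], "rotation": [0, 0, 0]}, {"fingers": 1, "dp": [0, 0, 110], "rotation": [0, 0, 0]}, {"fingers": 1, "dp": [0, 0, 150], "rotation": [0, 0, 0]}, {"fingers": 1, "dp": [0, 0, 180], "rotation": [0, 0, 0]}, {"fingers": 1, "dp": [0, 0, 180], "rotation": [0, 0, 0]}])

```text
time_s: 18.95
eef_pos: [0.4579, 0.4292, 0.2328]
ee_rot: [0.33, 3.118, 0.01]
wrist_force: [-0.3, 1.0, 0.5]
grip_width: 0.0871
finger_force: 0.0
```

```bash
python3 ang.py
python3 - <<'E'
from h import *
print({k:read_state()[k] for k in('time_s','grip_width','wrist_force')})
a=get_image('side')['color'][:,:,::-1]
cv2.imwrite('pics/r4.png',a)
E
```

```text
[457.9 429.2 232.8] [-0.3  1.   0.5] bx 422.10884141402875 by 17.72837667608302
side 148 x -147.0 -39.0 y -88.3 edge angles [-0.9, -0.0]
side 146 x -146.0 -39.0 y -30.7 edge angles [-0.7, -0.8]
side 141 x -146.0 -39.0 y 27.6 edge angles [-0.5, -2.2]
side 67 x -149.0 -89.0 y 84.7 edge angles [2.0, -2.5]
top 97 x -145.0 -49.0 y -84.1 edge angles [-0.8, -0.5]
top 91 x -146.0 -51.0 y -26.2 edge angles [0.2, 0.2]
top 91 x -145.0 -53.0 y 31.7 edge angles [-0.1, -0.2]
top 105 x -146.0 -49.0 y 88.5 edge angles [-2.0, -0.1]
{'time_s': 19.05, 'grip_width': 0.08688471421030282, 'wrist_force': array([-0.103642  ,  0.62407586, -0.59563461])}
```

View pics/r4.png

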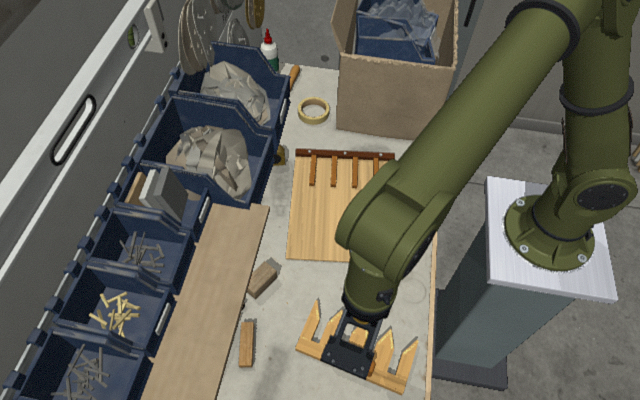

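The side view shows the four strips parallel and against the stop (around pixels 310–380, 155–185). The comb lies flat on the bench clear of the board (300–415, 300–390), and the block and tape roll haven't moved.

```bash
python3 -c "
from workcell import *
print(finish_job())"
```

```text
the job is handed in; nothing more can be done
None
```

The job is handed in: the four strips lie in separate parallel rows against the stop, square to within about 1–2° by the camera, with the comb back flat on the bench clear of the board, in about 19 s of the 51 s allowed.

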